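# Pack a herbal gift box

## Task

Finish packing the small open wooden gift box, which already has a red-lidded jar at one end: the square blue bottle and the kraft carton with the green band must both stand upright on the box's floor beside the jar, in either order. The bottle is lying down: first stand it up on the table outside the box and let go of it, then take it again from above and lower it gently into the box. Leave the jar standing in the box and leave the other jars and the small round bottle where they are.

Things in the scene. Friction and masses are not known exactly. Their poses are not given: they have to be found in the camera images.
- box: Open light-wood box, fixed firmly on the table. Outside 76 (its x) by 162 (its y) by 52 mm high, walls and floor 6 mm thick, inside 64 by 150 mm. Origin: centre of its underside; z up.
- box_floor (a point): Centre of the box's inner floor, 6 mm above the table; axes as the box. The inner floor spans x -32..32 mm and y -75..75 mm.
- jar: Round jar of pale salve with a red lid, 58 mm diameter, 84 mm high, 200 g, loose, standing in the box against its -y end. Origin: centre of its underside; z up along its axis.
- bottle: Cobalt-blue square glass bottle, white cap, 102 mm long, 170 g: body 44 by 44 mm, 74 mm high, shoulder to 84 mm, then the 26 mm diameter cap. Origin: centre of its underside; z along its axis to the cap; x and y square to its sides. Starts lying on one side (axis 22 mm above the table), cap pointing roughly towards the robot, at the left or right.
- carton: Kraft cardboard carton with a green band, rigid, 56 (its x) by 34 (its y) by 85 mm high, about 120 g, standing upright at the left or right of the table. Origin: centre of its underside; z up. In the box its 56 mm side must lie across the box (along the box's x).
- spare_jar: Bystander: another red-lidded jar, 58 mm diameter, 84 mm high, outside the box on the far side. Origin: centre of its underside.
- dark_jar: Bystander: dark brown jar with a white lid, 58 mm diameter, 84 mm high, on the far side. Origin: centre of its underside.
- round_bottle: Bystander: small round blue bottle with a black cap, 36 mm diameter, 86 mm high, on the far side. Origin: centre of its underside.
Mind the look-alikes: they are no part of the job. What is shaped like the bottle but turquoise or yellow is not meant. What is shaped like the jar but turquoise is not meant.

How it is judged:
By the outcome, as a careful person would: the job done as asked, in the order asked, and still so for the second after the job is handed in, with the robot touching nothing.
It also fails if it takes over 70 s, if anything falls off the work surface, if the arm or the gripper's body presses on something with over 40 N, if the wrist force passes 120 N, or if a joint passes its speed limit or range.

## Robot

A 6-joint arm with a two-finger parallel gripper is mounted at the origin on the work surface. World frame = base frame: x ahead of the robot, y to its left, z up, the work surface at z = 0. Lengths are in m, angles in rad, forces in N, time in s.
With the tool pointing down it reaches from about 0.3 to 0.95 m from the base axis. Payload 3.1 kg.
Tool frame: the origin (TCP) lies on the centre line of the jaws, within the pads' length; the fingertips stand 14 mm ahead of it and the grasp point (between the pads) lies 5 mm behind it; z points along the fingers, y is the line along which they close (so a half turn about z gives the same grasp; the last joint's range is limited). The gripper opens to 85 mm and grips with 20 to 120 N. Pads are 22 mm wide; open, the fingers measure 114 mm over their backs; the gripper's body (76 mm by 85 mm) begins 54 mm behind the grasp point. The pads swing forward as they close: fully open they stand 13 mm farther back than shut.
Start: joints at [1.04, 0.308, 1.634, -0, 1.2, -0.07], TCP at [0.278, 0.56, 0.245] pointing down, gripper open.
Joint ranges: [-3.06, 3.06], [-0.79, 1.96], [0.05, 2.63], [-1.19, 4.34], [0.05, 2.64], [-2.94, 2.94]. Speed limits (rad/s): [2.79, 2.79, 3.14, 3.14, 3.14, 3.14].

## Interface

Orientations are given as a rotation vector (axis times angle).
In Python, from cell import r, vision, ticket gives the robot as it stands.
- The arm moves only by the tool step_arm, never from a script. Its arguments are lists of equal length, an entry for each row: "travel": the shift along the tool's x, y, z in m, a list of three; "delta_rot": the turn, a rotation vector about the tool's x, y, z in rad, a list of three; "hand": the opening, from -1 (shut) to 1 (fully open). In form: {"travel": [[tx, ty, tz], ...], "delta_rot": [[rx, ry, rz], ...], "hand": [hand, ...]}. A call has 1 to 12 rows; each row shifts and turns the commanded pose from where the row before left it, along the tool's axes as they then stand; what a row does not reach is not made up. A row lasts 1/12 s, in which the tool goes at most 41.7 mm and 7.16 degrees, less where a joint would pass 70% of its speed; a pose out of reach is approached as far as the arm can. A call with a gripper value outside its range is refused whole. The fingers move at their own pace and stop on an object; "squeeze" is the grip in N (left out, the last holds). Time passes only in rows, so rows that do not move let the fingers close. It gives the time, the measured TCP pose, the force, the opening and the grip force at its end, in the units of the state.
- r.sense(): the state, without advancing time (a new reading comes with each control period).
- vision.capture(name): name is "side" or "top" or "wrist"; returns a dict with "pixels" (420x560x3 uint8, blue, green, red), "fx", "fy", "cx", "cy" (pixels), "rvec" (rotation vector, rad) and "tvec" (3), from world to camera coordinates, as OpenCV has them. Camera axes: x right, y down, z forward; pixel columns grow to the right and rows downward; lengths in m; the calibration is good to about 2 mm. A picture is of the moment at which its call begins. There is no depth.
- ticket.hand_in(): hands the job in; it is judged then, once.
The state is a dict: "clock": time; "joint_pos": joint angles; "qd": joint speeds; "effort": joint torques, N m; "tool_pos": TCP position; "orientation": TCP orientation; "force": force on the tool from outside, world axes, zero at the start; "ft_torque": the same for the moment, N m; "width": opening from 0.0 (shut) to 1.0 (fully open); "grip_force": force on a finger pad.
Only numpy, scipy, OpenCV 4.12 (cv2) and the standard library are available. Lean on these libraries where they do the work, as an engineer would, in place of code of your own. Each camera call takes 0.05 s, during which the arm holds its last target. There are 200 camera calls.

## Working session

There is one attempt and no reset: what is moved stays moved. The work goes in short steps, Python scripts to look and compute and a tool call to move; the robot and the scene stay as the last step left them, time stands still between calls to the robot, and variables do not carry over. Pictures are saved under pics/ and viewed, at most 10 in all, crops included, and the job is handed in when it is done.

Besides the shell and the picture viewer there is one more tool, called after "Emit:" as name(argument=value, ...) on one line, values as JSON. step_arm: Moves the arm, as the interface text tells. Its arguments: {"type":"object","properties":{"travel":{"type":"array","items":{"type":"array","items":{"type":"number"}}},"delta_rot":{"type":"array","items":{"type":"array","items":{"type":"number"}}},"hand":{"type":"array","items":{"type":"number"}},"squeeze":{"type":"number"}},"required":["travel","delta_rot","hand"]}

```bash
mkdir -p pics; ls
cat > h.py <<'E'
import numpy as np, cv2
from cell import r, vision, ticket
def cap(n,save=None):
    c=vision.capture(n)
    if save: cv2.imwrite('pics/'+save,c['pixels'])
    return c
def ray(c,u,v):
    R=cv2.Rodrigues(np.array(c['rvec'],float))[0];t=np.array(c['tvec'],float).ravel()
    d=R.T@np.array([(u-c['cx'])/c['fx'],(v-c['cy'])/c['fy'],1.]);return -R.T@t,d
def onz(c,u,v,z):
    o,d=ray(c,u,v);return o+d*(z-o[2])/d[2]
def proj(c,P):
    K=np.array([[c['fx'],0,c['cx']],[0,c['fy'],c['cy']],[0,0,1.]])
    return cv2.projectPoints(np.array(P,float).reshape(-1,1,3),np.array(c['rvec'],float),np.array(c['tvec'],float),K,None)[0].reshape(-1,2)
E
python3 - <<'E'
from h import *
a=cap('top','top0.png');b=cap('side','side0.png')
for c in(a,b):print(ray(c,280,210),c['fx'])
s=r.sense();print({k:np.round(v,3) for k,v in s.items()})
E
```

```text
pics
(array([ 0.54089224, -0.00351131,  1.21947941]), array([ 0.04836277,  0.00658314, -0.9988956 ])) 442.4031525695902
(array([ 0.39710402, -0.79952626,  0.71290825]), array([ 0.19192864,  0.77904498, -0.59702962])) 525.2857130667044
{'clock': np.float64(0.1), 'joint_pos': array([ 1.04 ,  0.309,  1.635, -0.   ,  1.2  , -0.07 ]), 'qd': array([-0.001, -0.002, -0.003,  0.   , -0.001, -0.   ]), 'effort': array([-0.0000e+00, -4.1641e+01, -2.7765e+01, -0.0000e+00,  4.0000e-03,
       -0.0000e+00]), 'tool_pos': array([0.278, 0.559, 0.244]), 'orientation': array([-7.170e-01, -3.058e+00,  3.000e-03]), 'force': array([ 0.68 , -0.004,  0.43 ]), 'ft_torque': array([0.005, 0.015, 0.002]), 'grip_force': np.float64(0.0), 'width': np.float64(1.005)}
```

View pics/top0.png

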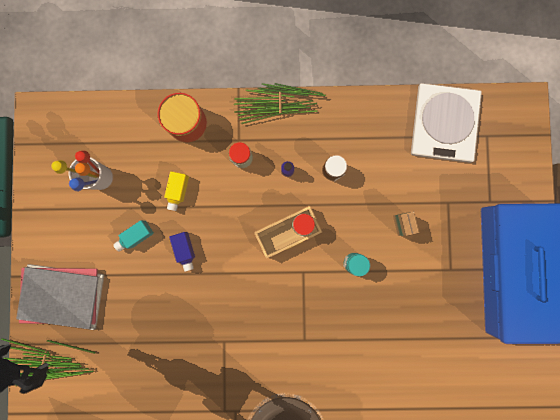

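View pics/side0.png

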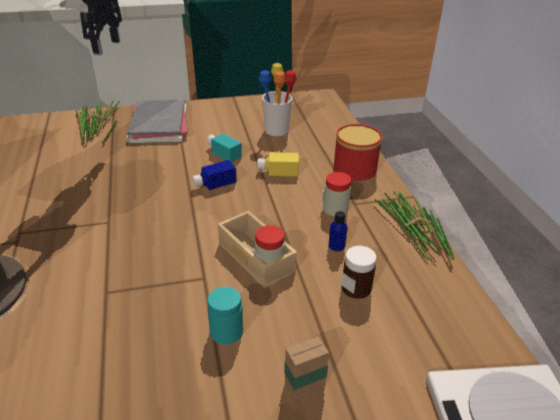

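The top view shows the cobalt bottle lying at (182,250) with its cap at (187,267), the carton at (407,224), and the box at (288,232) with its jar at (304,225).
Look-alikes in the top view: turquoise bottle (133,236), yellow bottle (176,188), round blue bottle (288,168), turquoise jar (358,265), spare red-lidded jar (240,153). By the description I choose the cobalt bottle at (182,250).

```bash
cat > m.py <<'E'
from h import *
def blobs(img,lo,hi,roi):
    h=cv2.cvtColor(img,cv2.COLOR_BGR2HSV);m=cv2.inRange(h,lo,hi);k=np.zeros_like(m);x0,y0,x1,y1=roi;k[y0:y1,x0:x1]=m[y0:y1,x0:x1]
    cs,_=cv2.findContours(k,cv2.RETR_EXTERNAL,cv2.CHAIN_APPROX_NONE);return max(cs,key=cv2.contourArea)
E
python3 - <<'E'
from m import *
c=cap('top');im=c['pixels']
f=lambda x,y,w,h,s:cv2.resize(im[y:y+h,x:x+w],None,fx=s,fy=s,interpolation=cv2.INTER_CUBIC)
A=f(245,200,80,64,5);B=f(155,224,50,50,6);C=f(385,200,50,50,6)
M=np.zeros((320+300,700,3),np.uint8)[:600]
M[:320,:400]=A;M[:300,400:]=B;M[300:600,400:]=C;cv2.imwrite('pics/crop0.png',M)
k=blobs(im,(112,120,40),(130,255,255),(160,225,205,270));rc=cv2.minAreaRect(k);bp=cv2.boxPoints(rc)
print('bottle',cv2.contourArea(k),rc,[np.round(onz(c,*p,.044),4) for p in bp])
k=blobs(im,(0,0,170),(180,60,255),(175,255,200,275));M_=cv2.minAreaRect(k);print('cap',M_,onz(c,*M_[0],.022))
k=blobs(im,(0,150,100),(8,255,255),(290,210,325,240));M_=cv2.minAreaRect(k);print('lid',M_,onz(c,*M_[0],.084))
E
```

```text
bottle 406.0 ((180.72642517089844, 248.29246520996094), (30.08196449279785, 15.521743774414062), 74.05460357666016) [array([0.5336, 0.2999, 0.044 ]), array([0.5443, 0.2601, 0.044 ]), array([0.4675, 0.2384, 0.044 ]), array([0.4569, 0.278 , 0.044 ])]
cap ((186.8235321044922, 266.7940979003906), (6.305926322937012, 7.518604278564453), 75.96376037597656) [0.44983299 0.25787077 0.022     ]
lid ((303.5, 224.0), (20.0, 21.0), 90.0) [ 0.55895918 -0.05567492  0.084     ]
```

View pics/crop0.png

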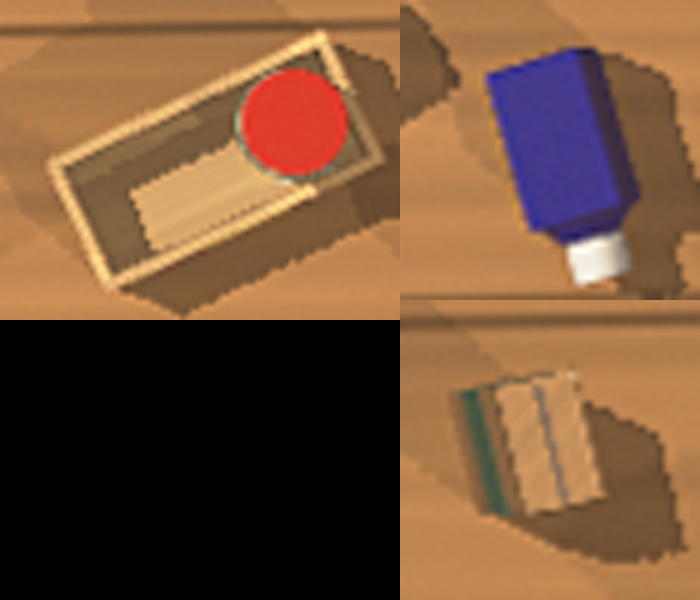

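Run:
```python
from m import *
c=cap('top')
def q(pts,ox,oy,s,X,Y,z):
    P=np.array([onz(c,X+(u-ox+.5)/s-.5,Y+(v-oy+.5)/s-.5,z) for u,v in pts])
    print(np.round(P[:,:2],4).tolist(),'mean',np.round(P.mean(0),4));
    for i in range(4):
        d=P[(i+1)%4]-P[i];print('  len %.4f ang %.1f'%(np.linalg.norm(d),np.degrees(np.arctan2(d[1],d[0]))))
print('box');q([(322,32),(385,158),(110,290),(48,165)],0,0,5,245,200,.052)
print('bottle');q([(488,75),(577,51),(615,207),(532,230)],400,0,6,155,224,.044)
print('carton');q([(497,390),(575,373),(605,497),(525,515)],400,300,6,385,200,.085)
w=cap('wrist');print(ray(w,280,210),w['fx'],r.sense()['tool_pos'])
```

```text
box
[[0.6067, -0.0726], [0.5398, -0.1044], [0.4729, 0.0414], [0.5389, 0.0731]] mean [ 0.5396 -0.0156  0.052 ]
  len 0.0741 ang -154.6
  len 0.1604 ang 114.6
  len 0.0733 ang 25.7
  len 0.1607 ang -65.0
bottle
[[0.5333, 0.2996], [0.5433, 0.2601], [0.4743, 0.2435], [0.4647, 0.2802]] mean [0.5039 0.2708 0.044 ]
  len 0.0408 ang -75.8
  len 0.0710 ang -166.5
  len 0.0379 ang 104.5
  len 0.0712 ang 15.8
carton
[[0.579, -0.3047], [0.5857, -0.3382], [0.5328, -0.349], [0.5257, -0.3149]] mean [ 0.5558 -0.3267  0.085 ]
  len 0.0341 ang -78.6
  len 0.0541 ang -168.4
  len 0.0349 ang 101.7
  len 0.0543 ang 10.8
(array([0.21804666, 0.58902747, 0.37237556]), array([ 0.21830374, -0.12267764, -0.96831625])) 362.3686301842027 [0.27775575 0.55947119 0.24466375]
```

```bash
cat > plan.py <<'E'
from h import *
from scipy.spatial.transform import Rotation as Ro
def frame(tilt,heading,yhead):
    "tool pointing tilt deg from down towards heading; y axis horizontal at yhead (heading+-90)"
    t,hd,y=np.radians([tilt,heading,yhead])
    z=np.array([np.sin(t)*np.cos(hd),np.sin(t)*np.sin(hd),-np.cos(t)]);Y=np.array([np.cos(y),np.sin(y),0])
    return np.column_stack([np.cross(Y,z),Y,z])
def plan(R,grasp,back=0.):
    "first turn (tool axes), then shift in new tool axes, so that grasp point is at 'grasp', 'back' m short of it"
    s=r.sense();R0=Ro.from_rotvec(s['orientation']);Rt=Ro.from_matrix(R)
    rv=(R0.inv()*Rt).as_rotvec();p=np.array(grasp)+R[:,2]*(.005-back)
    d=p-s['tool_pos']
    print('rot',np.round(rv,4),'deg %.1f'%np.degrees(np.linalg.norm(rv)),'| shift after turn',np.round(R.T@d,4),'| before',np.round(R0.inv().apply(d),4),'t %.1f'%s['clock'],'TCP target',np.round(p,4))
B0=np.array([.5397,.2802,.022]);hh=14.7;h=np.array([np.cos(np.radians(hh)),np.sin(np.radians(hh)),0])
E
python3 - <<'E'
from plan import *
g=B0-.052*h+[0,0,.008]
plan(frame(45,hh,hh+90),g,.09); plan(frame(45,hh,hh+90),g,0)
E
```

```text
rot [-0.2825 -0.7512 -0.6791] deg 60.2 | shift after turn [ 0.0595 -0.3366  0.1591] | before [-0.2743 -0.2072  0.1548] t 0.2 TCP target [0.4313 0.2518 0.0901]
rot [-0.2825 -0.7512 -0.6791] deg 60.2 | shift after turn [ 0.0595 -0.3366  0.2491] | before [-0.3223 -0.1653  0.2184] t 0.2 TCP target [0.4928 0.2679 0.0265]
```

Emit:
step_arm(travel=[[0, 0, 0], [0, 0, 0], [0, 0, 0], [0, 0, 0], [0, 0, 0], [0, 0, 0], [0, 0, 0], [0, 0, 0], [0, 0, 0], [0, 0, 0], [0, 0, 0], [0, 0, 0]], delta_rot=[[-0.0235, -0.0626, -0.0566], [-0.0235, -0.0626, -0.0566], [-0.0235, -0.0626, -0.0566], [-0.0235, -0.0626, -0.0566], [-0.0235, -0.0626, -0.0566], [-0.0235, -0.0626, -0.0566], [-0.0235, -0.0626, -0.0566], [-0.0235, -0.0626, -0.0566], [-0.0235, -0.0626, -0.0566], [-0.0235, -0.0626, -0.0566], [-0.0235, -0.0626, -0.0566], [-0.0235, -0.0626, -0.0566]], hand=[1, 1, 1, 1, 1, 1, 1, 1, 1, 1, 1, 1])

```text
clock: 1.25
tool_pos: [0.2775, 0.5602, 0.2455]
orientation: [-0.305, 2.336, 0.127]
force: [-0.0, -0.5, 0.2]
width: 1.001
grip_force: 0.0
```

Emit:
step_arm(travel=[[0.005, -0.028, 0.01], [0.005, -0.028, 0.01], [0.005, -0.028, 0.01], [0.005, -0.028, 0.01], [0.005, -0.028, 0.01], [0.005, -0.028, 0.01], [0.005, -0.028, 0.01], [0.005, -0.028, 0.01], [0.005, -0.028, 0.01], [0.005, -0.028, 0.01], [0.005, -0.028, 0.01], [0.005, -0.028, 0.01]], delta_rot=[[0, 0, 0], [0, 0, 0], [0, 0, 0], [0, 0, 0], [0, 0, 0], [0, 0, 0], [0, 0, 0], [0, 0, 0], [0, 0, 0], [0, 0, 0], [0, 0, 0], [0, 0, 0]], hand=[1, 1, 1, 1, 1, 1, 1, 1, 1, 1, 1, 1])

```text
clock: 2.25
tool_pos: [0.3961, 0.2438, 0.1623]
orientation: [-0.308, 2.409, 0.11]
force: [-0.0, 0.2, -0.4]
width: 1.0
grip_force: 0.0
```

Run:
```python
from plan import *
g=B0-.052*h+[0,0,.008]
plan(frame(45,hh,hh+90),g,.05); plan(frame(45,hh,hh+90),g,0);print(r.sense()['joint_pos'])
cap('wrist','w1.png')
```

```text
rot [-0.0055 -0.0694 -0.0003] deg 4.0 | shift after turn [ 0.0256 -0.0012  0.1165] | before [ 0.0174 -0.0006  0.118 ] t 2.2 TCP target [0.4586 0.2589 0.0618]
rot [-0.0055 -0.0694 -0.0003] deg 4.0 | shift after turn [ 0.0256 -0.0012  0.1665] | before [ 0.014  -0.0003  0.1679] t 2.2 TCP target [0.4928 0.2679 0.0265]
[ 0.60951014 -0.13585202  2.49960529 -1.19355475  0.2522987  -0.11646468]
```

View pics/w1.png

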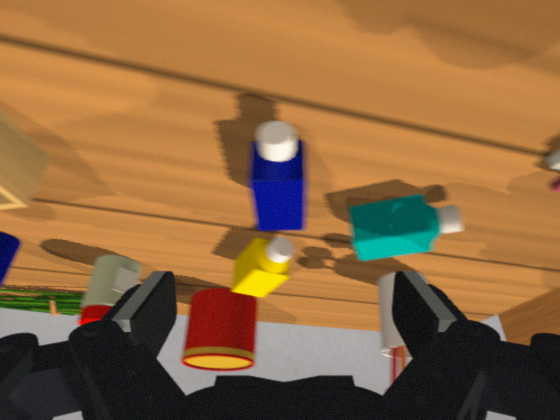

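The wrist view shows the cobalt bottle, cap up at (277,140) and body at (278,190), centred between the fingers. The yellow (262,265) and turquoise (395,225) bottles are clear of it. Joint 4 is at its stop, so I'll use a steeper tool at 20° tilt.

Run:
```python
from plan import *
g=B0-.052*h+[0,0,.008]
plan(frame(20,hh,hh+90),g,.05)
```

```text
rot [-0.0154  0.3627 -0.0074] deg 20.8 | shift after turn [-0.047   0.0051  0.1105] | before [-0.0047  0.0071  0.1199] t 2.3 TCP target [0.4745 0.2631 0.0723]
```

Emit:
step_arm(travel=[[0, 0, 0], [0, 0, 0], [0, 0, 0], [0, 0, 0], [0, 0, 0]], delta_rot=[[-0.003, 0.073, -0.0015], [-0.003, 0.073, -0.0015], [-0.003, 0.073, -0.0015], [-0.003, 0.073, -0.0015], [-0.003, 0.073, -0.0015]], hand=[1, 1, 1, 1, 1])

```text
clock: 2.72
tool_pos: [0.3973, 0.2393, 0.1611]
orientation: [-0.336, 2.653, 0.062]
force: [-0.6, -0.6, 1.0]
width: 1.0
grip_force: 0.0
```

Emit:
step_arm(travel=[[-0.006, 0, 0.014], [-0.006, 0, 0.014], [-0.006, 0, 0.014], [-0.006, 0, 0.014], [-0.006, 0, 0.014], [-0.006, 0, 0.014], [-0.006, 0, 0.014], [-0.005, 0, 0.01]], delta_rot=[[0, 0, 0], [0, 0, 0], [0, 0, 0], [0, 0, 0], [0, 0, 0], [0, 0, 0], [0, 0, 0], [0, 0, 0]], hand=[1, 1, 1, 1, 1, 1, 1, 1])

```text
clock: 3.38
tool_pos: [0.4876, 0.2611, 0.0861]
orientation: [-0.335, 2.649, 0.061]
force: [-0.2, -0.2, 0.5]
width: 1.0
grip_force: 0.0
```

Run:
```python
from plan import *
g=B0-.052*h+[0,0,.008]
plan(frame(20,hh,hh+90),g,0);print(r.sense()['joint_pos'])
```

```text
rot [-0.0161  0.1233 -0.0023] deg 7.1 | shift after turn [0.0161 0.0053 0.0589] | before [0.0233 0.0061 0.0563] t 3.4 TCP target [0.4911 0.2674 0.0253]
[ 0.47592437  0.23000819  2.21532709 -0.45767907  0.26286832 -0.92914576]
```

Emit:
step_arm(travel=[[0.003, 0, 0], [0.004, 0.001, 0.004], [0.003, 0.001, 0.008], [0.003, 0.001, 0.01], [0.002, 0.001, 0.01], [0.001, 0.001, 0.008]], delta_rot=[[-0.004, 0.03, 0], [-0.004, 0.03, 0], [-0.004, 0.03, 0], [-0.004, 0.03, 0], [0, 0, 0], [0, 0, 0]], hand=[1, 1, 1, 1, 1, 1])

```text
clock: 3.88
tool_pos: [0.4864, 0.2659, 0.0428]
orientation: [-0.353, 2.768, 0.065]
force: [-0.2, 1.0, 0.7]
width: 0.999
grip_force: 0.0
```

Run:
```python
from plan import *
g=B0-.052*h+[0,0,.008]
plan(frame(20,hh,hh+90),g,0);print(r.sense()['joint_pos'])
```

```text
rot [ 0.0001  0.0045 -0.0027] deg 0.3 | shift after turn [0.0014 0.0003 0.0181] | before [0.0014 0.0003 0.0181] t 3.9 TCP target [0.4911 0.2674 0.0253]
[ 0.46002813  0.34147986  2.1497338  -0.23021336  0.31122724 -1.15743603]
```

Emit:
step_arm(travel=[[0.001, 0, 0.008], [0, 0, 0.007], [0, 0, 0.003], [0, 0, 0], [0, 0, 0], [0, 0, 0], [0, 0, 0], [0, 0, 0], [0, 0, 0], [0, 0, 0], [0, 0, 0], [0, 0, 0]], delta_rot=[[0, 0, 0], [0, 0, 0], [0, 0, 0], [0, 0, 0], [0, 0, 0], [0, 0, 0], [0, 0, 0], [0, 0, 0], [0, 0, 0], [0, 0, 0], [0, 0, 0], [0, 0, 0]], hand=[1, 1, 1, 1, -1, -1, -1, -1, -1, -1, -1, -1], squeeze=40)

```text
clock: 4.88
tool_pos: [0.4916, 0.2672, 0.0269]
orientation: [-0.354, 2.767, 0.065]
force: [-2.4, -1.5, 6.0]
width: 0.512
grip_force: 42.4
```

Emit:
step_arm(travel=[[-0.003, 0, -0.009], [-0.005, 0, -0.014], [-0.005, 0, -0.014], [-0.005, 0, -0.014], [-0.005, 0, -0.014], [-0.005, 0, -0.014], [-0.005, 0, -0.014], [-0.005, 0, -0.014], [-0.005, 0, -0.014], [0, 0, 0]], delta_rot=[[0, 0, 0], [0, 0, 0], [0, 0, 0], [0, 0, 0], [0, 0, 0], [0, 0, 0], [0, 0, 0], [0, 0, 0], [0, 0, 0], [0, 0, 0]], hand=[-1, -1, -1, -1, -1, -1, -1, -1, -1, -1])

```text
clock: 5.72
tool_pos: [0.4915, 0.2675, 0.158]
orientation: [-0.353, 2.763, 0.068]
force: [0.9, 1.1, -2.3]
width: 0.511
grip_force: 41.7
```

Emit:
step_arm(travel=[[0, 0, 0], [0, 0, 0], [0, 0, 0], [0, 0, 0], [0, 0, 0], [0, 0, 0], [0, 0, 0], [0, 0, 0], [0, 0, 0], [0, 0, 0], [0, 0, 0], [0, 0, 0]], delta_rot=[[0, 0.09, 0], [0, 0.09, 0], [0, 0.09, 0], [0, 0.09, 0], [0, 0.09, 0], [0, 0.09, 0], [0, 0.09, 0], [0, 0.09, 0], [0, 0.09, 0], [0, 0.09, 0], [0, 0.09, 0], [0, 0.09, 0]], hand=[-1, -1, -1, -1, -1, -1, -1, -1, -1, -1, -1, -1])

```text
clock: 6.72
tool_pos: [0.4901, 0.2666, 0.1535]
orientation: [0.307, -2.395, 0.116]
force: [0.5, -0.5, -2.2]
width: 0.511
grip_force: 41.6
```

Run:
```python
from plan import *
s=r.sense();print(s['joint_pos'],s['tool_pos'],s['force'])
plan(frame(-70,hh,hh+90),[.49,.26,.15]);cap('side','s1.png')
```

```text
[ 0.37554306  0.72121684  1.37754427  0.08326505  1.76844225 -1.46479212] [0.49013537 0.26658337 0.15347164] [ 0.49827178 -0.5370366  -2.20063432]
rot [ 2.500e-03  4.917e-01 -1.000e-04] deg 28.2 | shift after turn [-0.0026 -0.0063  0.0079] | before [ 0.0014 -0.0064  0.0082] t 6.7 TCP target [0.4855 0.2588 0.1483]
```

View pics/s1.png

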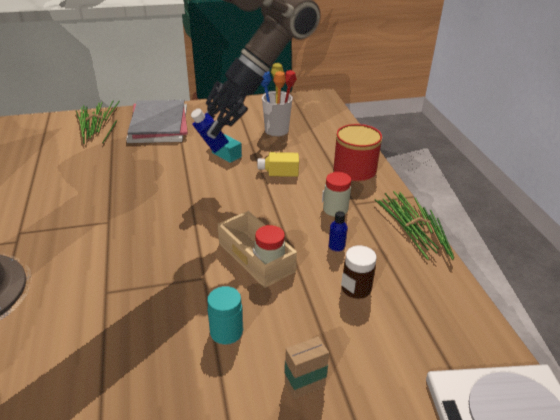

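The side view shows the bottle gripped in the air, cap up at (200,118), partly righted. I'll finish the turn and move it clear of the neighbours.

Emit:
step_arm(travel=[[0, 0, 0], [0, 0, 0], [0, 0, 0], [0, 0, 0], [0, 0, 0], [0, 0, 0], [0, 0, 0]], delta_rot=[[0, 0.08, 0], [0, 0.08, 0], [0, 0.08, 0], [0, 0.08, 0], [0, 0.08, 0], [0, 0.08, 0], [0, 0.01, 0]], hand=[-1, -1, -1, -1, -1, -1, -1])

```text
clock: 7.35
tool_pos: [0.4886, 0.266, 0.1498]
orientation: [0.244, -1.908, 0.17]
force: [-0.7, -0.4, -2.9]
width: 0.508
grip_force: 41.7
```

Run:
```python
from plan import *
R=frame(-70,hh,hh+90)
plan(R,[.43,.20,.080]-R[:,2]*.005); print(r.sense()['joint_pos'])
```

```text
rot [ 0.0025  0.     -0.0007] deg 0.1 | shift after turn [-0.0405 -0.0489  0.0929] | before [-0.0405 -0.0491  0.0928] t 7.3 TCP target [0.43 0.2  0.08]
[ 0.36370668  1.01847744  1.11948987  0.12957796  2.21931088 -1.454781  ]
```

Emit:
step_arm(travel=[[-0.004, -0.005, 0.0093], [-0.004, -0.005, 0.0093], [-0.004, -0.005, 0.0093], [-0.004, -0.005, 0.0093], [-0.004, -0.005, 0.0093], [-0.004, -0.005, 0.0093], [-0.004, -0.005, 0.0093], [-0.004, -0.005, 0.0093], [-0.004, -0.005, 0.0093], [-0.004, -0.005, 0.0093], [0, 0, 0], [0, 0, 0]], delta_rot=[[0, 0, 0], [0, 0, 0], [0, 0, 0], [0, 0, 0], [0, 0, 0], [0, 0, 0], [0, 0, 0], [0, 0, 0], [0, 0, 0], [0, 0, 0], [0, 0, 0], [0, 0, 0]], hand=[-1, -1, -1, -1, -1, -1, -1, -1, -1, -1, -1, -1])

```text
clock: 8.35
tool_pos: [0.4308, 0.1993, 0.0845]
orientation: [0.245, -1.911, 0.169]
force: [-0.5, 0.0, -1.0]
width: 0.507
grip_force: 41.7
```

Run:
```python
from m import *
c=cap('side');im=c['pixels'];s=r.sense();print(s['tool_pos'],s['joint_pos'])
ax=s['tool_pos'].copy();
P=proj(c,[ax,ax-[0,0,.05],ax+[0,0,.04]]);print(P)
u,v=P[0].astype(int);k=blobs(im,(112,120,40),(130,255,255),(u-40,v-40,u+40,v+50));rc=cv2.minAreaRect(k);print(rc,cv2.boundingRect(k))
cv2.imwrite('pics/s2.png',cv2.resize(im[v-70:v+70,u-90:u+90],None,fx=4,fy=4))
```

```text
[0.43147347 0.19976262 0.08485884] [ 0.30881973  0.98465326  1.35113591  0.05743833  2.02149558 -1.52791409]
[[187.56235216 171.7562715 ]
 [189.56667817 190.4422323 ]
 [185.88161099 156.08703234]]
((186.1923370361328, 178.03848266601562), (36.59024429321289, 22.450286865234375), 82.87498474121094) (173, 159, 26, 39)
```

View pics/s2.png

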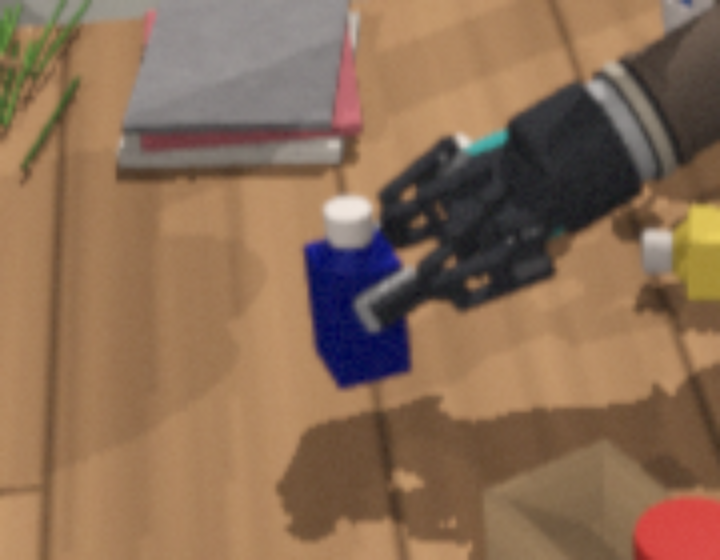

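The crop shows the bottle upright in the grip, about vertical and still off the table. Lowering it.

Emit:
step_arm(travel=[[-0.0044, 0, 0.0016], [-0.0044, 0, 0.0016], [-0.0044, 0, 0.0016], [-0.0044, 0, 0.0016], [-0.0044, 0, 0.0016], [-0.0044, 0, 0.0016], [-0.0019, 0, 0.0007], [0, 0, 0], [0, 0, 0]], delta_rot=[[0, 0, 0], [0, 0, 0], [0, 0, 0], [0, 0, 0], [0, 0, 0], [0, 0, 0], [0, 0, 0], [0, 0, 0], [0, 0, 0]], hand=[-1, -1, -1, -1, -1, -1, -1, -1, -1])

```text
clock: 9.15
tool_pos: [0.4314, 0.1998, 0.0546]
orientation: [0.245, -1.912, 0.17]
force: [-0.2, -0.2, -1.1]
width: 0.51
grip_force: 41.7
```

Emit:
step_arm(travel=[[-0.0014, 0, 0.0005], [-0.0014, 0, 0.0005], [0, 0, 0]], delta_rot=[[0, 0, 0], [0, 0, 0], [0, 0, 0]], hand=[-1, -1, -1])

```text
clock: 9.4
tool_pos: [0.4319, 0.1999, 0.0523]
orientation: [0.245, -1.913, 0.17]
force: [-0.1, 0.1, -0.5]
width: 0.51
grip_force: 41.8
```

Emit:
step_arm(travel=[[-0.0009, 0, 0.0003], [-0.0009, 0, 0.0003], [0, 0, 0]], delta_rot=[[0, 0, 0], [0, 0, 0], [0, 0, 0]], hand=[-1, -1, -1])

```text
clock: 9.65
tool_pos: [0.4319, 0.1999, 0.0523]
orientation: [0.245, -1.91, 0.17]
force: [1.8, 0.0, 6.1]
width: 0.513
grip_force: 42.2
```

Emit:
step_arm(travel=[[-0.0009, 0, 0.0003], [0, 0, 0]], delta_rot=[[0, 0, 0], [0, 0, 0]], hand=[-1, -1])

```text
clock: 9.82
tool_pos: [0.432, 0.2, 0.0523]
orientation: [0.245, -1.909, 0.17]
force: [1.3, 0.4, 9.3]
width: 0.506
grip_force: 42.2
```

Emit:
step_arm(travel=[[0.001, 0, 0], [0, 0, 0], [0, 0, 0], [0, 0, 0], [0, 0, 0], [0, 0, 0], [0, 0, 0], [0, 0, 0]], delta_rot=[[0, 0, 0], [0, 0, 0], [0, 0, 0], [0, 0, 0], [0, 0, 0], [0, 0, 0], [0, 0, 0], [0, 0, 0]], hand=[-1, 1, 1, 1, 1, 1, 1, 1])

```text
clock: 10.48
tool_pos: [0.4312, 0.1997, 0.0496]
orientation: [0.245, -1.913, 0.17]
force: [-1.1, -0.3, 0.3]
width: 0.999
grip_force: 0.0
```

Emit:
step_arm(travel=[[0, 0, -0.01], [0, 0, -0.015], [0, 0, -0.02], [0, 0, -0.02], [0.02, 0, -0.02], [0.03, 0, -0.01], [0.03, 0, 0], [0.03, 0, 0], [0.03, 0, 0], [0.03, 0, 0]], delta_rot=[[0, 0, 0], [0, 0, 0], [0, 0, 0], [0, 0, 0], [0, 0, 0], [0, 0, 0], [0, 0, 0], [0, 0, 0], [0, 0, 0], [0, 0, 0]], hand=[1, 1, 1, 1, 1, 1, 1, 1, 1, 1])

```text
clock: 11.32
tool_pos: [0.46, 0.207, 0.2434]
orientation: [0.245, -1.913, 0.17]
force: [1.3, 1.0, -0.4]
width: 1.001
grip_force: 0.0
```

Run:
```python
from m import *
for n in('side','top'):
    c=cap(n);im=c['pixels'];P=proj(c,[[.427,.199,.04]])[0];print(n,P)
    u,v=P.astype(int);k=blobs(im,(112,120,40),(130,255,255),(u-35,v-35,u+35,v+35));rc=cv2.minAreaRect(k);print(rc,cv2.boundingRect(k))
    if n=='top':T=im[v-37:v+38,u-40:u+40]
    else:S=im[v-37:v+38,u-40:u+40]
    k=blobs(im,(0,0,150),(180,70,255),(u-25,v-40,u+30,v+30));M_=cv2.minAreaRect(k);print('cap',M_,onz(c,*M_[0],.102 if n=='top' else .093),cv2.contourArea(k))
print(r.sense()['tool_pos'],u,v)
cv2.imwrite('pics/s3.png',cv2.resize(np.hstack([S,T]),None,fx=5,fy=5,interpolation=cv2.INTER_CUBIC))
```

```text
side [187.40264458 188.98115478]
((188.11573791503906, 190.117919921875), (35.155548095703125, 22.26958465576172), 82.40535736083984) (175, 172, 26, 37)
cap ((185.5, 167.5), (11.0, 11.0), 90.0) [0.42818325 0.20516231 0.093     ] 93.0
top [207.54792172 275.67336044]
((204.05885314941406, 272.7353210449219), (8.246211051940918, 16.249887466430664), 75.96376037597656) (196, 267, 17, 12)
cap ((203.0, 279.0), (10.0, 10.0), 90.0) [0.42487675 0.19983473 0.102     ] 74.5
[0.4613205  0.20754564 0.2474079 ] 207 275
```

View pics/s3.png

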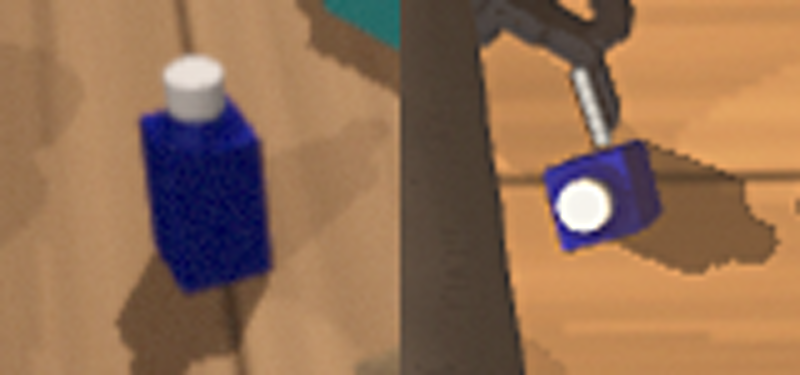

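The side half of the crop shows the bottle standing on the table, released, base near (200,290). The top half shows the cap at (583,205). Next I'll regrasp it from above.

Run:
```python
from plan import *
plan(frame(0,0,14.7),[.4265,.1995,.065],.12)
```

```text
rot [-0.9378 -0.9415  1.3579] deg 108.9 | shift after turn [ 0.0011 -0.0357  0.0674] | before [-0.0505  0.0009  0.0572] t 11.4 TCP target [0.4265 0.1995 0.18  ]
```

Emit:
step_arm(travel=[[0, 0, 0], [0, 0, 0], [0, 0, 0], [0, 0, 0], [0, 0, 0], [0, 0, 0], [0, 0, 0], [0, 0, 0], [0, 0, 0]], delta_rot=[[-0.0521, -0.0523, 0.0754], [-0.0521, -0.0523, 0.0754], [-0.0521, -0.0523, 0.0754], [-0.0521, -0.0523, 0.0754], [-0.0521, -0.0523, 0.0754], [-0.0521, -0.0523, 0.0754], [-0.0521, -0.0523, 0.0754], [-0.0521, -0.0523, 0.0754], [-0.0521, -0.0523, 0.0754]], hand=[1, 1, 1, 1, 1, 1, 1, 1, 1])

```text
clock: 12.17
tool_pos: [0.4609, 0.2068, 0.2414]
orientation: [-0.755, -2.374, 0.11]
force: [-0.1, 0.7, 0.6]
width: 0.999
grip_force: 0.0
```

Emit:
step_arm(travel=[[0, 0, 0], [0, 0, 0], [0, 0, 0], [0, 0, 0], [0, 0, 0], [0, 0, 0], [0, 0, 0], [0, 0, 0], [0, 0, 0], [0, 0, 0]], delta_rot=[[-0.0521, -0.0523, 0.0754], [-0.0521, -0.0523, 0.0754], [-0.0521, -0.0523, 0.0754], [-0.0521, -0.0523, 0.0754], [-0.0521, -0.0523, 0.0754], [-0.0521, -0.0523, 0.0754], [-0.0521, -0.0523, 0.0754], [-0.0521, -0.0523, 0.0754], [-0.0521, -0.0523, 0.0754], [0, 0, 0]], hand=[1, 1, 1, 1, 1, 1, 1, 1, 1, 1])

```text
clock: 13.0
tool_pos: [0.4585, 0.2078, 0.2417]
orientation: [-1.915, -2.486, 0.009]
force: [-0.1, 0.8, -0.8]
width: 0.998
grip_force: 0.0
```

Run:
```python
from plan import *
plan(frame(0,0,14.7),[.4265,.1995,.065],.1);print(r.sense()['joint_pos'])
```

```text
rot [-0.0068  0.0008  0.0013] deg 0.4 | shift after turn [ 0.0001 -0.033   0.0817] | before [ 0.0002 -0.0325  0.082 ] t 13.0 TCP target [0.4265 0.1995 0.16  ]
[ 3.39061466e-01  8.02226381e-02  1.91403064e+00 -2.55480505e-04
  1.15420483e+00  8.13102337e-02]
```

Emit:
step_arm(travel=[[0, -0.008, 0.01], [0, -0.008, 0.014], [0, -0.008, 0.014], [0, -0.008, 0.014], [0, 0, 0.015], [0, 0, 0.015], [0, 0, 0]], delta_rot=[[-0.003, 0, 0], [-0.003, 0, 0], [0, 0, 0], [0, 0, 0], [0, 0, 0], [0, 0, 0], [0, 0, 0]], hand=[1, 1, 1, 1, 1, 1, 1])

```text
clock: 13.58
tool_pos: [0.4271, 0.1979, 0.1569]
orientation: [-1.914, -2.485, 0.01]
force: [-0.9, -1.3, 0.0]
width: 1.0
grip_force: 0.0
```

Run:
```python
from plan import *
from m import *
plan(frame(0,0,14.7),[.4265,.1995,.065],0)
c=cap('wrist');im=c['pixels'];P=proj(c,[[.4265,.1995,.102],[.4265,.1995,.074]]);print(P)
u,v=P[0].astype(int);k=blobs(im,(0,0,120),(180,80,255),(max(u-50,0),max(v-60,0),u+50,min(v+60,420)));rc=cv2.minAreaRect(k);print(rc,onz(c,*rc[0],.102));cv2.imwrite('pics/w3.png',im)
```

```text
rot [-0.0084 -0.      0.0016] deg 0.5 | shift after turn [ 0.0017 -0.0002  0.0969] | before [0.0017 0.0006 0.0969] t 13.6 TCP target [0.4265 0.1995 0.06  ]
[[284.44061266 241.94852872]
 [284.76994191 226.516156  ]]
((286.0, 238.5), (51.0, 46.0), 90.0) [0.42680807 0.20159214 0.102     ]
```

View pics/w3.png

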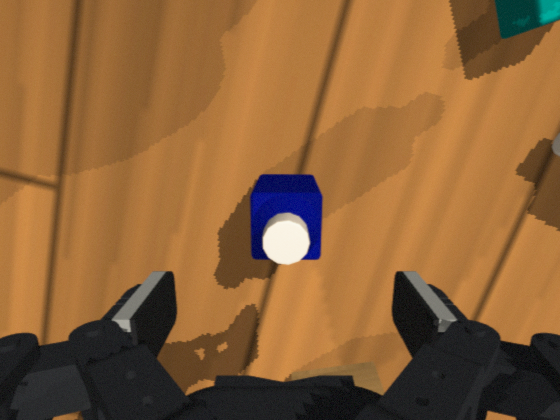

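The wrist view shows the cap centred at (286,239), body square to the jaws. Descending with a 2.5 mm tool-x correction.

Emit:
step_arm(travel=[[0.0015, 0, 0.012], [0.001, 0, 0.014], [0, 0, 0.014], [0, 0, 0.014], [0, 0, 0.014], [0, 0, 0.014], [0, 0, 0.01], [0, 0, 0.005], [0, 0, 0], [0, 0, 0]], delta_rot=[[-0.004, 0, 0], [-0.004, 0, 0], [0, 0, 0], [0, 0, 0], [0, 0, 0], [0, 0, 0], [0, 0, 0], [0, 0, 0], [0, 0, 0], [0, 0, 0]], hand=[1, 1, 1, 1, 1, 1, 1, 1, 1, 1])

```text
clock: 14.47
tool_pos: [0.43, 0.2017, 0.0636]
orientation: [1.916, 2.484, 0.01]
force: [0.1, -0.3, 1.5]
width: 0.999
grip_force: 0.0
```

Emit:
step_arm(travel=[[0, 0, 0], [0, 0, 0], [0, 0, 0], [0, 0, 0], [0, 0, 0], [0, 0, 0], [0, 0, 0], [0, 0, 0]], delta_rot=[[0, 0, 0], [0, 0, 0], [0, 0, 0], [0, 0, 0], [0, 0, 0], [0, 0, 0], [0, 0, 0], [0, 0, 0]], hand=[-1, -1, -1, -1, -1, -1, -1, -1])

```text
clock: 15.13
tool_pos: [0.4295, 0.2016, 0.064]
orientation: [1.916, 2.484, 0.009]
force: [-2.4, -1.6, 4.8]
width: 0.505
grip_force: 42.6
```

Emit:
step_arm(travel=[[0, 0, -0.01], [0, 0, -0.015], [0, 0, -0.015], [0, 0, -0.015], [0, 0, -0.015], [0, 0, -0.015], [0, 0, -0.015], [0, 0, -0.01], [0, 0, 0]], delta_rot=[[0, 0, 0], [0, 0, 0], [0, 0, 0], [0, 0, 0], [0, 0, 0], [0, 0, 0], [0, 0, 0], [0, 0, 0], [0, 0, 0]], hand=[-1, -1, -1, -1, -1, -1, -1, -1, -1])

```text
clock: 15.88
tool_pos: [0.4303, 0.202, 0.1758]
orientation: [1.914, 2.482, 0.017]
force: [-0.0, -0.0, -2.2]
width: 0.509
grip_force: 41.8
```

Run:
```python
from plan import *
plan(frame(0,0,25.1),[.5349,-.0056,.18+.005])
c=cap('top');P=c['pixels']
```

```text
rot [ 0.013   0.0008 -0.1812] deg 10.4 | shift after turn [-0.2324  0.0066 -0.0042] | before [-0.2274  0.0484 -0.0036] t 15.9 TCP target [ 0.5349 -0.0056  0.18  ]
```

Emit:
step_arm(travel=[[0, 0, 0], [0, 0, 0], [-0.018, 0.0006, -0.001], [-0.024, 0.0006, -0.001], [-0.024, 0.0006, -0.001], [-0.024, 0.0006, -0.001], [-0.024, 0.0006, 0], [-0.024, 0.0006, 0], [-0.024, 0.0006, 0], [-0.024, 0.0006, 0], [-0.024, 0.0006, 0], [-0.018, 0.0006, 0]], delta_rot=[[0.006, 0, -0.09], [0.006, 0, -0.09], [0, 0, 0], [0, 0, 0], [0, 0, 0], [0, 0, 0], [0, 0, 0], [0, 0, 0], [0, 0, 0], [0, 0, 0], [0, 0, 0], [0, 0, 0]], hand=[-1, -1, -1, -1, -1, -1, -1, -1, -1, -1, -1, -1])

```text
clock: 16.93
tool_pos: [0.5303, -0.0044, 0.1758]
orientation: [-1.686, -2.646, 0.008]
force: [0.7, 0.2, -1.4]
width: 0.509
grip_force: 41.8
```

Emit:
step_arm(travel=[[0, 0, 0], [0, 0, 0]], delta_rot=[[0, 0, 0], [0, 0, 0]], hand=[-1, -1])

```text
clock: 17.1
tool_pos: [0.5298, -0.0033, 0.176]
orientation: [-1.688, -2.644, 0.007]
force: [0.6, -0.4, -2.5]
width: 0.506
grip_force: 41.8
```

Run:
```python
from plan import *
plan(frame(0,0,25.1),[.5349,-.0056,.18+.005])
c=cap('wrist','w4.png')
s=r.sense()['tool_pos']
b=np.array([.5396,-.0156]);a=np.radians(25.1);X=np.array([np.cos(a),np.sin(a)]);Y=np.array([-X[1],X[0]])
for x,y in((-.038,-.081),(.038,-.081),(.038,.081),(-.038,.081),(0,-.0445)):
    p=b+x*X+y*Y;print(np.round(proj(c,[[*p,.052 if y!=-.0445 else .09]]),1))
print('bottle base corners',np.round(proj(c,[[*(s[:2]+i*.022*X+j*.022*Y),s[2]-.064] for i,j in((1,1),(1,-1),(-1,-1),(-1,1))]),1))
```

```text
rot [-0.0065 -0.0013 -0.0035] deg 0.4 | shift after turn [-0.0043  0.0036 -0.004 ] | before [-0.0043  0.0036 -0.0041] t 17.1 TCP target [ 0.5349 -0.0056  0.18  ]
[[242.1 330.3]]
[[338.5 330.3]]
[[346.9 117.4]]
[[233.6 117.9]]
[[290.8 314.4]]
bottle base corners [[325.  199.6]
 [323.1 274.4]
 [246.5 274.5]
 [243.9 199.9]]
```

View pics/w4.png

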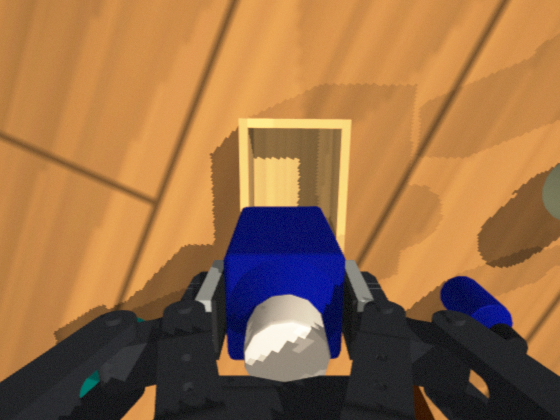

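The wrist view shows the bottle over the box. The box's far rim corners are at (239,119) and (351,119), and the bottle's base edge runs (247–327,207). Checking in-hand tilt against predicted points.

Run:
```python
from plan import *
c=cap('wrist');s=r.sense();p=s['tool_pos'];R=Ro.from_rotvec(s['orientation']).as_matrix()
P=lambda x,y,zb:np.round(proj(c,[p+R@np.array([x,y,.064-zb])])[0],1)
for zb in(0,.074):print(zb,[P(.022,y,zb) for y in(-.022,.022)],'x+-',[P(x,0,zb) for x in(-.022,.018)])
print('cap top',P(0,0,.102),P(.013,0,.102),P(-.013,0,.102),R[:,0])
im=c['pixels'];h=cv2.cvtColor(im,cv2.COLOR_BGR2HSV);m=cv2.inRange(h,(112,120,20),(130,255,255))
print([ (v,np.flatnonzero(m[v,200:370])[[0,-1]]+200) for v in range(208,300,8) if m[v,200:370].any()])
g=cv2.cvtColor(im,cv2.COLOR_BGR2GRAY).astype(int);print(g[200:300:2,262].tolist())
```

```text
0 [array([243.5, 200.4]), array([324.6, 200.3])] x+- [array([284.3, 275. ]), array([284.1, 207.5])]
0.074 [array([220.5, 248.5]), array([347.8, 248.3])] x+- [array([284.4, 357.9]), array([284.2, 259.2])]
cap top [284.3 354.8] [284.2 314.4] [284.4 392.6] [-0.42293936  0.90615669  0.0015317 ]
[(208, array([244, 319])), (216, array([240, 323])), (224, array([237, 328])), (232, array([234, 332])), (240, array([231, 335])), (248, array([228, 339])), (256, array([225, 343])), (264, array([224, 344])), (272, array([223, 344])), (280, array([224, 344])), (288, array([225, 343])), (296, array([225, 343]))]
[200, 201, 202, 123, 24, 28, 25, 24, 25, 21, 25, 24, 13, 18, 23, 27, 25, 24, 20, 27, 26, 26, 15, 24, 21, 25, 23, 32, 35, 36, 30, 32, 34, 26, 25, 28, 29, 22, 24, 22, 31, 27, 29, 29, 33, 29, 24, 25, 28, 16]
```

Emit:
step_arm(travel=[[-0.0015, 0.0028, 0.01], [-0.0015, 0.0027, 0.012], [0, 0, 0.012], [0, 0, 0.01], [0, 0, 0.006], [0, 0, 0.004], [0, 0, 0], [0, 0, 0]], delta_rot=[[-0.003, 0, 0], [-0.003, 0, -0.003], [0, 0, 0], [0, 0, 0], [0, 0, 0], [0, 0, 0], [0, 0, 0], [0, 0, 0]], hand=[-1, -1, -1, -1, -1, -1, -1, -1])

```text
clock: 17.87
tool_pos: [0.5368, -0.003, 0.1232]
orientation: [1.683, 2.652, 0.002]
force: [0.2, 0.1, -2.3]
width: 0.509
grip_force: 41.8
```

Run:
```python
from plan import *
plan(frame(0,0,25.1),[.5344+.002,-.0043+.001,.07+.005])
c=cap('wrist');im=c['pixels']
h=cv2.cvtColor(im,cv2.COLOR_BGR2HSV);m=cv2.inRange(h,(112,120,20),(130,255,255))
print([ (v,np.flatnonzero(m[v,200:370])[[0,-1]]+200) for v in range(200,280,8) if m[v,200:370].any()])
t=cap('top')['pixels']
W=np.zeros((600,800,3),np.uint8);W[:400,:]=cv2.resize(im[60:260,80:480],(800,400));W[400:600,:300]=cv2.resize(t[195:275,235:355],(300,200));cv2.imwrite('pics/w5.png',W)
```

```text
rot [0.0015 0.0003 0.0019] deg 0.1 | shift after turn [-0.0001 -0.0005  0.0532] | before [-0.0001 -0.0006  0.0532] t 17.9 TCP target [ 0.5364 -0.0033  0.07  ]
[(208, array([244, 319])), (216, array([241, 323])), (224, array([237, 328])), (232, array([234, 332])), (240, array([231, 335])), (248, array([229, 339])), (256, array([225, 343])), (264, array([224, 344])), (272, array([223, 344]))]
```

View pics/w5.png

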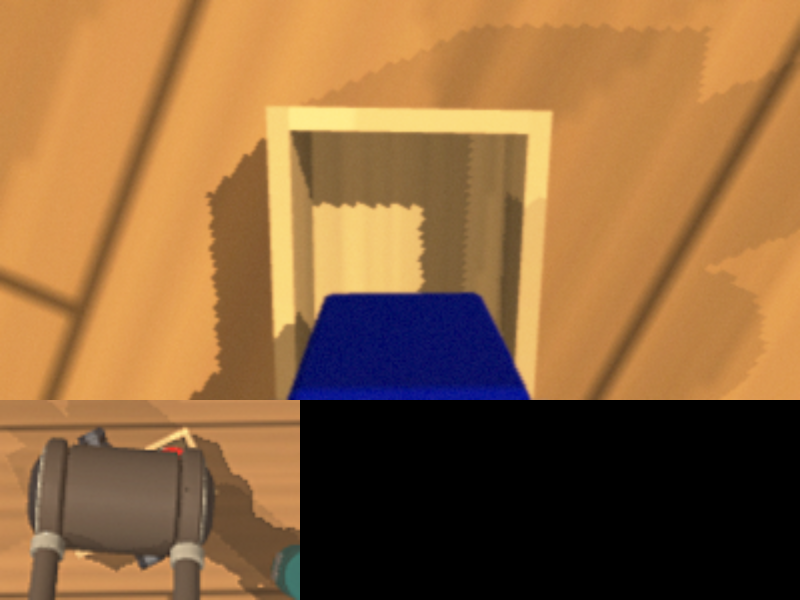

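The crop shows the bottle base centred across the box, base edge at row 294 against a far rim at row 107, which leaves about 40 mm for the carton. Lowering gently.

Emit:
step_arm(travel=[[0, 0, 0.008], [0, 0, 0.008], [0, 0, 0.008], [0, 0, 0.008], [0, 0, 0.007], [0, 0, 0.005], [0, 0, 0.003], [0, 0, 0], [0, 0, 0]], delta_rot=[[0, 0, 0], [0, 0, 0], [0, 0, 0], [0, 0, 0], [0, 0, 0], [0, 0, 0], [0, 0, 0], [0, 0, 0], [0, 0, 0]], hand=[-1, -1, -1, -1, -1, -1, -1, -1, -1])

```text
clock: 18.72
tool_pos: [0.5368, -0.0031, 0.0761]
orientation: [1.683, 2.652, 0.002]
force: [0.7, 0.3, -1.8]
width: 0.508
grip_force: 41.8
```

Emit:
step_arm(travel=[[0, 0, 0.0015], [0, 0, 0.0015], [0, 0, 0]], delta_rot=[[0, 0, 0], [0, 0, 0], [0, 0, 0]], hand=[-1, -1, -1])

```text
clock: 18.97
tool_pos: [0.537, -0.0031, 0.0734]
orientation: [1.683, 2.651, 0.002]
force: [-0.1, -0.6, -1.8]
width: 0.508
grip_force: 41.8
```

Emit:
step_arm(travel=[[0, 0, 0.0012], [0, 0, 0.0012], [0, 0, 0]], delta_rot=[[0, 0, 0], [0, 0, 0], [0, 0, 0]], hand=[-1, -1, -1])

```text
clock: 19.22
tool_pos: [0.5367, -0.0031, 0.0708]
orientation: [1.683, 2.652, 0.002]
force: [-0.4, -0.7, -2.0]
width: 0.507
grip_force: 41.8
```

Emit:
step_arm(travel=[[0, 0, 0.0008], [0, 0, 0.0006], [0, 0, 0]], delta_rot=[[0, 0, 0], [0, 0, 0], [0, 0, 0]], hand=[-1, -1, -1])

```text
clock: 19.47
tool_pos: [0.537, -0.0032, 0.0702]
orientation: [1.683, 2.652, 0.002]
force: [-3.0, -0.3, 4.1]
width: 0.509
grip_force: 42.3
```

Contact at TCP z = 0.0702, exactly as expected for the floor. Releasing, rising, and moving over to the carton.

Emit:
step_arm(travel=[[0, 0, 0], [0, 0, 0], [0, 0, 0], [0, 0, 0], [0, 0, 0], [0, 0, 0]], delta_rot=[[0, 0, 0], [0, 0, 0], [0, 0, 0], [0, 0, 0], [0, 0, 0], [0, 0, 0]], hand=[0.9, 0.9, 0.9, 0.9, 0.9, 0.9])

```text
clock: 19.97
tool_pos: [0.537, -0.0031, 0.0695]
orientation: [1.683, 2.651, 0.002]
force: [0.1, 0.1, 0.8]
width: 0.949
grip_force: 0.0
```

Emit:
step_arm(travel=[[0, 0, -0.01], [0, 0, -0.015], [0, 0, -0.02], [0, 0, -0.02], [0, 0, -0.02], [0, 0, -0.02], [0, 0, -0.02], [0, 0, -0.015]], delta_rot=[[0, 0, 0], [0, 0, 0], [0, 0, 0], [0, 0, 0], [0, 0, 0], [0, 0, 0], [0, 0, 0], [0, 0, 0]], hand=[1, 1, 1, 1, 1, 1, 1, 1])

```text
clock: 20.63
tool_pos: [0.5374, -0.0032, 0.2123]
orientation: [1.681, 2.649, 0.004]
force: [0.8, 0.3, -0.1]
width: 0.998
grip_force: 0.0
```

Run:
```python
from plan import *
plan(frame(0,0,11.0),[.5558,-.3267,.065],.1)
```

```text
rot [0.0044 0.0013 0.2478] deg 14.2 | shift after turn [-0.3211 -0.0437  0.0523] | before [-0.3005 -0.1213  0.0524] t 20.6 TCP target [ 0.5558 -0.3267  0.16  ]
```

Emit:
step_arm(travel=[[0, 0, 0], [0, 0, 0], [0, 0, 0], [-0.03, -0.004, 0], [-0.04, -0.006, 0], [-0.04, -0.006, 0.005], [-0.04, -0.006, 0.005], [-0.04, -0.006, 0.005], [-0.04, -0.006, 0.005], [-0.04, -0.005, 0.005], [-0.03, -0.004, 0.005], [-0.02, -0.001, 0.005]], delta_rot=[[0.002, 0, 0.083], [0.002, 0, 0.083], [0, 0, 0.082], [0, 0, 0], [0, 0, 0], [0, 0, 0], [0, 0, 0], [0, 0, 0], [0, 0, 0], [0, 0, 0], [0, 0, 0], [0, 0, 0]], hand=[1, 1, 1, 1, 1, 1, 1, 1, 1, 1, 1, 1])

```text
clock: 21.63
tool_pos: [0.5541, -0.3295, 0.1756]
orientation: [2.001, 2.421, -0.005]
force: [1.0, 0.2, -0.1]
width: 0.999
grip_force: 0.0
```

Emit:
step_arm(travel=[[0, 0, 0], [0, 0, 0]], delta_rot=[[0, 0, 0], [0, 0, 0]], hand=[1, 1])

```text
clock: 21.8
tool_pos: [0.5539, -0.3266, 0.1749]
orientation: [-2.0, -2.42, 0.003]
force: [-0.7, 0.4, -0.8]
width: 1.003
grip_force: 0.0
```

Run:
```python
from plan import *
plan(frame(0,0,11.0),[.5558,-.3267,.065],.05)
c=cap('wrist');im=c['pixels'];t=cap('top');T=t['pixels']
W=np.zeros((600,800,3),np.uint8);W[:420,:560]=im;W[420:600,:270]=cv2.resize(T[202:262,245:335],(270,180),interpolation=cv2.INTER_CUBIC);cv2.imwrite('pics/w6.png',W)
h=11*np.pi/180;X=np.array([np.cos(h),np.sin(h)]);Y=np.array([-X[1],X[0]])
print(np.round(proj(c,[[*(np.array([.5558,-.3267])+i*.028*X+j*.017*Y),.085] for i,j in((1,1),(1,-1),(-1,-1),(-1,1))]),1))
from m import blobs
k=blobs(T,(0,0,170),(180,60,255),(270,215,300,250));q=cv2.minAreaRect(k);print('cap',q,onz(t,*q[0],.108))
k=blobs(T,(0,150,100),(8,255,255),(290,210,325,240));q=cv2.minAreaRect(k);print('lid',q,onz(t,*q[0],.090))
```

```text
rot [-0.0025 -0.0001 -0.0025] deg 0.2 | shift after turn [-0.0004  0.0018  0.0649] | before [-0.0004  0.002   0.0649] t 21.8 TCP target [ 0.5558 -0.3267  0.11  ]
[[332.6 200.1]
 [330.9 251.8]
 [243.5 252.1]
 [241.7 200.3]]
cap ((284.0, 233.5), (9.0, 10.0), 90.0) [ 0.53557589 -0.0052608   0.108     ]
lid ((303.5, 224.0), (20.0, 21.0), 90.0) [ 0.55886371 -0.05539928  0.09      ]
```

View pics/w6.png

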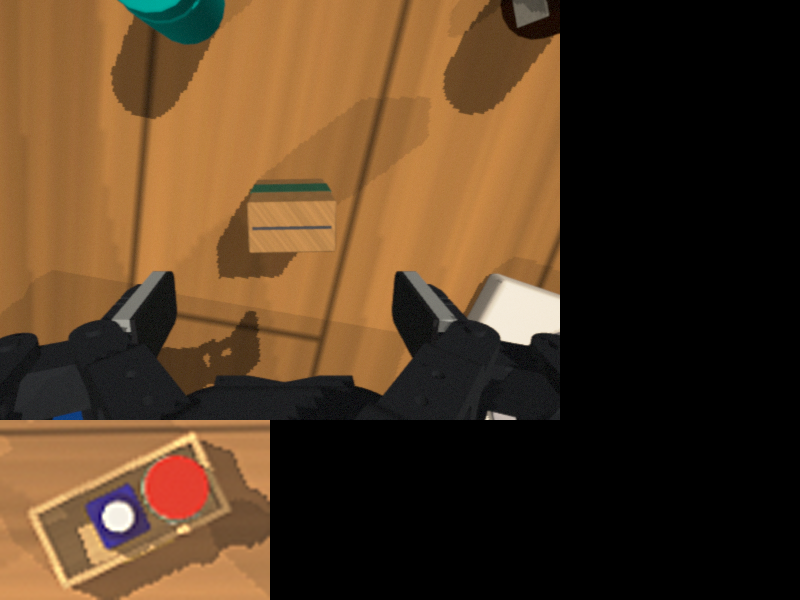

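The wrist view shows the carton centred at (291,226), its 56 mm side along the jaws, turned about 1°. The top inset shows the bottle upright in the box beside the jar.

Emit:
step_arm(travel=[[0, 0.002, 0.01], [0, 0.002, 0.015], [0, 0, 0.015], [0, 0, 0.015], [0, 0, 0.015], [0, 0, 0.015], [0, 0, 0.013], [0, 0, 0.008], [0, 0, 0.005], [0, 0, 0], [0, 0, 0]], delta_rot=[[-0.002, 0, -0.01], [0, 0, -0.01], [0, 0, 0], [0, 0, 0], [0, 0, 0], [0, 0, 0], [0, 0, 0], [0, 0, 0], [0, 0, 0], [0, 0, 0], [0, 0, 0]], hand=[1, 1, 1, 1, 1, 1, 1, 1, 1, 1, 1])

```text
clock: 22.82
tool_pos: [0.5585, -0.3249, 0.0638]
orientation: [1.974, 2.444, -0.001]
force: [0.1, 0.2, -0.4]
width: 1.005
grip_force: 0.0
```

Emit:
step_arm(travel=[[0, 0, 0], [0, 0, 0], [0, 0, 0], [0, 0, 0], [0, 0, 0], [0, 0, 0], [0, 0, 0], [0, 0, 0]], delta_rot=[[0, 0, 0], [0, 0, 0], [0, 0, 0], [0, 0, 0], [0, 0, 0], [0, 0, 0], [0, 0, 0], [0, 0, 0]], hand=[-1, -1, -1, -1, -1, -1, -1, -1], squeeze=35)

```text
clock: 23.48
tool_pos: [0.559, -0.3256, 0.0651]
orientation: [1.973, 2.442, -0.001]
force: [-0.9, -0.4, 6.0]
width: 0.649
grip_force: 38.2
```

Emit:
step_arm(travel=[[0, 0, -0.01], [0, 0, -0.015], [0, 0, -0.02], [0, 0, -0.02], [0, 0, -0.02], [0, 0, -0.02], [0, 0, -0.02], [0, 0, -0.015], [0, 0, -0.01], [0, 0, 0]], delta_rot=[[0, 0, 0], [0, 0, 0], [0, 0, 0], [0, 0, 0], [0, 0, 0], [0, 0, 0], [0, 0, 0], [0, 0, 0], [0, 0, 0], [0, 0, 0]], hand=[-1, -1, -1, -1, -1, -1, -1, -1, -1, -1])

```text
clock: 24.32
tool_pos: [0.5597, -0.3257, 0.2175]
orientation: [1.97, 2.439, -0.0]
force: [-0.0, -0.6, -1.2]
width: 0.654
grip_force: 37.7
```

Run:
```python
from plan import *
plan(frame(0,0,25.1),[.5181,.0346,.215])
```

```text
rot [ 0.0031  0.005  -0.2262] deg 13.0 | shift after turn [0.344  0.1152 0.0075] | before [0.3611 0.0351 0.0059] t 24.3 TCP target [0.5181 0.0346 0.21  ]
```

Emit:
step_arm(travel=[[0, 0, 0], [0, 0, 0], [0.02, 0.006, 0], [0.036, 0.012, 0], [0.036, 0.012, 0], [0.038, 0.013, 0], [0.038, 0.013, 0], [0.038, 0.013, 0], [0.038, 0.013, 0], [0.036, 0.012, 0], [0.034, 0.012, 0], [0.025, 0.008, 0]], delta_rot=[[0.001, 0.002, -0.113], [0.002, 0.003, -0.113], [0, 0, 0], [0, 0, 0], [0, 0, 0], [0, 0, 0], [0, 0, 0], [0, 0, 0], [0, 0, 0], [0, 0, 0], [0, 0, 0], [0, 0, 0]], hand=[-1, -1, -1, -1, -1, -1, -1, -1, -1, -1, -1, -1])

```text
clock: 25.32
tool_pos: [0.516, 0.0334, 0.2139]
orientation: [-1.68, -2.645, 0.001]
force: [0.9, -0.9, -2.5]
width: 0.649
grip_force: 37.7
```

Emit:
step_arm(travel=[[0, 0, 0], [0, 0, 0], [0, 0, 0]], delta_rot=[[0, 0, 0], [0, 0, 0], [0, 0, 0]], hand=[-1, -1, -1])

```text
clock: 25.57
tool_pos: [0.5173, 0.0302, 0.2144]
orientation: [-1.682, -2.646, 0.002]
force: [0.4, -0.5, -0.7]
width: 0.651
grip_force: 37.8
```

Run:
```python
from plan import *
plan(frame(0,0,25.1),[.5181,.0346,.215])
```

```text
rot [-0.0043 -0.0047  0.0004] deg 0.4 | shift after turn [0.0036 0.0026 0.0044] | before [0.0036 0.0026 0.0044] t 25.6 TCP target [0.5181 0.0346 0.21  ]
```

I've now viewed 11 pictures, one over the limit of 10, so from here I check with numbers only.

Emit:
step_arm(travel=[[0.0018, 0.0018, 0.01], [0.0018, 0.0018, 0.015], [0, 0, 0.015], [0, 0, 0.012], [0, 0, 0.008], [0, 0, 0.004], [0, 0, 0], [0, 0, 0]], delta_rot=[[-0.004, -0.004, 0], [0, 0, 0], [0, 0, 0], [0, 0, 0], [0, 0, 0], [0, 0, 0], [0, 0, 0], [0, 0, 0]], hand=[-1, -1, -1, -1, -1, -1, -1, -1])

```text
clock: 26.23
tool_pos: [0.5199, 0.035, 0.1513]
orientation: [1.687, 2.65, 0.002]
force: [0.6, 0.5, -1.3]
width: 0.645
grip_force: 37.7
```

Run:
```python
from plan import *
b=np.array([.5396,-.0156]);a=np.radians(25.1);X=np.array([np.cos(a),np.sin(a)]);Y=np.array([-X[1],X[0]])
s=r.sense();p=s['tool_pos'];print('box xy of TCP',(p[:2]-b)@X,(p[:2]-b)@Y,p[2]);plan(frame(0,0,25.1),[.519,.035,.15])
c=cap('wrist');im=c['pixels'];hsv=cv2.cvtColor(im,cv2.COLOR_BGR2HSV)
q=proj(c,[[*(b+x*X+.081*Y),.052] for x in(-.038,.038)]);print('rim pred',q)
q2=proj(c,[[*(p[:2]+x*X+.017*Y),p[2]-.0645] for x in(-.028,.028)]);print('carton base pred',q2)
u=int(q[:,0].mean())
for v in range(int(q[0,1])-10,int(q[0,1])+14,2):print(v,im[v,u].tolist(),end=' ')
print()
v=int(q[0,1])+4
for x in range(int(q[0,0])-8,int(q[0,0])+14):print(x,hsv[v,x].tolist(),end=' ')
print()
for x in range(int(q[1,0])-12,int(q[1,0])+14):print(x,hsv[v,x].tolist(),end=' ')
print()
for v in range(int(q2[0,1])-16,int(q2[0,1])+20,3):print(v,hsv[v,u].tolist(),end=' ')
```

```text
box xy of TCP 0.0035783697267766563 0.05416609359938719 0.15126263196372408
rot [ 0.0013 -0.0006 -0.0009] deg 0.1 | shift after turn [ 0.0004 -0.0008  0.0063] | before [ 0.0004 -0.0008  0.0063] t 26.2 TCP target [0.519 0.035 0.145]
rim pred [[218.09909762 181.25581771]
 [338.05669889 180.961258  ]]
carton base pred [[232.74095069 209.93011395]
 [334.89048413 209.67436511]]
171 [70, 121, 161] 173 [62, 110, 145] 175 [66, 115, 149] 177 [68, 118, 159] 179 [74, 125, 164] 181 [77, 134, 176] 183 [110, 190, 238] 185 [114, 197, 241] 187 [112, 194, 241] 189 [110, 194, 239] 191 [91, 164, 216] 193 [49, 88, 118] 
210 [15, 170, 203] 211 [16, 169, 207] 212 [16, 173, 205] 213 [15, 165, 210] 214 [15, 164, 213] 215 [15, 168, 213] 216 [15, 167, 205] 217 [15, 167, 171] 218 [15, 166, 132] 219 [15, 160, 124] 220 [16, 161, 119] 221 [15, 164, 120] 222 [16, 148, 134] 223 [17, 146, 203] 224 [18, 138, 233] 225 [19, 138, 235] 226 [19, 138, 235] 227 [19, 137, 236] 228 [19, 135, 234] 229 [19, 135, 234] 230 [19, 135, 235] 231 [18, 138, 235] 
326 [17, 138, 221] 327 [17, 143, 221] 328 [17, 144, 222] 329 [17, 143, 220] 330 [17, 143, 221] 331 [18, 145, 222] 332 [17, 142, 221] 333 [17, 140, 220] 334 [17, 141, 221] 335 [17, 144, 218] 336 [17, 144, 218] 337 [17, 145, 216] 338 [17, 145, 218] 339 [18, 146, 218] 340 [17, 145, 217] 341 [17, 140, 218] 342 [16, 151, 204] 343 [15, 157, 188] 344 [15, 165, 182] 345 [15, 169, 183] 346 [15, 168, 182] 347 [15, 166, 186] 348 [15, 168, 184] 349 [15, 165, 185] 350 [15, 164, 185] 351 [15, 167, 183] 
193 [17, 149, 118] 196 [17, 150, 119] 199 [17, 139, 119] 202 [16, 141, 119] 205 [17, 141, 119] 208 [17, 138, 118] 211 [17, 144, 191] 214 [14, 147, 123] 217 [15, 152, 121] 220 [15, 146, 124] 223 [14, 139, 121] 226 [71, 107, 76]
```

Emit:
step_arm(travel=[[0.0007, 0, 0.008], [0, 0, 0.01], [0, 0, 0.01], [0, 0, 0.01], [0, 0, 0.01], [0, 0, 0.01], [0, 0, 0.008], [0, 0, 0.005], [0, 0, 0.003], [0, 0, 0], [0, 0, 0]], delta_rot=[[0, 0, 0], [0, 0, 0], [0, 0, 0], [0, 0, 0], [0, 0, 0], [0, 0, 0], [0, 0, 0], [0, 0, 0], [0, 0, 0], [0, 0, 0], [0, 0, 0]], hand=[-1, -1, -1, -1, -1, -1, -1, -1, -1, -1, -1])

```text
clock: 27.2
tool_pos: [0.5195, 0.0361, 0.0771]
orientation: [1.686, 2.651, 0.002]
force: [-0.3, 0.7, -2.5]
width: 0.655
grip_force: 37.7
```

Emit:
step_arm(travel=[[0, 0, 0.0015], [0, 0, 0.0015], [0, 0, 0]], delta_rot=[[0, 0, 0], [0, 0, 0], [0, 0, 0]], hand=[-1, -1, -1])

```text
clock: 27.45
tool_pos: [0.5195, 0.0361, 0.0743]
orientation: [1.686, 2.65, 0.002]
force: [-0.5, 0.2, -2.2]
width: 0.649
grip_force: 37.8
```

No contact with rim, bottle or jar. Final millimetres.

Emit:
step_arm(travel=[[0, 0, 0.0012], [0, 0, 0.0012], [0, 0, 0]], delta_rot=[[0, 0, 0], [0, 0, 0], [0, 0, 0]], hand=[-1, -1, -1])

```text
clock: 27.7
tool_pos: [0.5192, 0.0361, 0.0716]
orientation: [-1.686, -2.651, -0.002]
force: [-0.8, -0.7, -1.4]
width: 0.648
grip_force: 37.7
```

Emit:
step_arm(travel=[[0, 0, 0.0008], [0, 0, 0.0005], [0, 0, 0]], delta_rot=[[0, 0, 0], [0, 0, 0], [0, 0, 0]], hand=[-1, -1, -1])

```text
clock: 27.95
tool_pos: [0.5194, 0.0361, 0.0711]
orientation: [-1.686, -2.651, -0.002]
force: [-1.4, 0.8, 4.4]
width: 0.652
grip_force: 38.3
```

Floor contact at the expected height. Releasing and rising clear.

Emit:
step_arm(travel=[[0, 0, 0], [0, 0, 0], [0, 0, 0], [0, 0, 0], [0, 0, 0]], delta_rot=[[0, 0, 0], [0, 0, 0], [0, 0, 0], [0, 0, 0], [0, 0, 0]], hand=[1, 1, 1, 1, 1])

```text
clock: 28.37
tool_pos: [0.5194, 0.036, 0.0703]
orientation: [1.686, 2.651, 0.002]
force: [0.4, -0.5, 0.2]
width: 0.998
grip_force: 0.0
```

Emit:
step_arm(travel=[[0, 0, -0.01], [0, 0, -0.015], [0, 0, -0.02], [0, 0, -0.02], [0, 0, -0.02], [0, 0, -0.02], [0, 0, -0.02], [0, 0, -0.015], [0.02, 0, 0], [0.03, 0, 0], [0.03, 0, 0], [0.03, 0, 0]], delta_rot=[[0, 0, 0], [0, 0, 0], [0, 0, 0], [0, 0, 0], [0, 0, 0], [0, 0, 0], [0, 0, 0], [0, 0, 0], [0, 0, 0], [0, 0, 0], [0, 0, 0], [0, 0, 0]], hand=[1, 1, 1, 1, 1, 1, 1, 1, 1, 1, 1, 1])

```text
clock: 29.37
tool_pos: [0.4722, 0.1363, 0.2115]
orientation: [1.687, 2.649, 0.004]
force: [-0.0, 1.0, 0.3]
width: 1.001
grip_force: 0.0
```

Emit:
step_arm(travel=[[0.03, 0, 0], [0.03, 0, 0], [0.03, 0, 0], [0.03, 0, 0], [0, 0, 0], [0, 0, 0]], delta_rot=[[0, 0, 0], [0, 0, 0], [0, 0, 0], [0, 0, 0], [0, 0, 0], [0, 0, 0]], hand=[1, 1, 1, 1, 1, 1])

```text
clock: 29.87
tool_pos: [0.4211, 0.2453, 0.2112]
orientation: [1.681, 2.653, 0.003]
force: [0.1, -0.3, 0.3]
width: 1.001
grip_force: 0.0
```

Run:
```python
from m import *
b=np.array([.5396,-.0156]);a=np.radians(25.1);X=np.array([np.cos(a),np.sin(a)]);Y=np.array([-X[1],X[0]])
o=cv2.imread('pics/top0.png');t=cap('top');T=t['pixels']
def rep(n,k,z):
    q=cv2.minAreaRect(k);p=onz(t,*q[0],z)[:2]-b;print(n,np.round(q[0],1),np.round(q[1],1),'box mm',np.round([p@X*1e3,p@Y*1e3],1))
rep('cap',blobs(T,(0,0,170),(180,60,255),(270,215,300,250)),.108)
rep('lid',blobs(T,(0,150,100),(8,255,255),(290,210,325,240)),.090)
d=cv2.absdiff(T,o).max(2);roi=np.zeros_like(d);roi[205:262,255:283]=d[205:262,255:283]
k=max(cv2.findContours((roi>25).astype(np.uint8),0,1)[0],key=cv2.contourArea);rep('carton diff',k,.091)
c=proj(t,[[*(b+(i*.028*X+(.053+j*.017)*Y)),.091] for i,j in((1,1),(1,-1),(-1,-1),(-1,1))]);print('pred top',np.round(c,1).tolist())
for n,(x,y) in dict(spare=(240,153),dark=(336,166),round=(288,168),yellow=(176,188),turq=(133,236),tjar=(358,265)).items():
    print(n,int(d[y-10:y+10,x-10:x+10].max()))
s=cap('side');I=s['pixels'];p=b+.053*Y+.017*Y
for z in(.02,.045,.06,.075,.09):
  pass
q=b+.053*Y+.0*X
print('side: carton top centre / cap',[I[tuple(np.round(proj(s,[P])[0]).astype(int)[::-1])].tolist() for P in([*q,.091],[*(b+.011*Y),.108])],proj(s,[[*q,.091],[*(b+.011*Y),.108]]).round(0).tolist())
k=blobs(I,(112,120,40),(130,255,255),(200,180,300,300));print('blue side',cv2.minAreaRect(k))
cv2.imwrite('pics/end.png',T);print(r.sense()['tool_pos'],r.sense()['clock'])
```

```text
cap [283.9 233.7] [9.4 9.4] box mm [ 0.4 11.5]
lid [303.5 224. ] [20. 21.] box mm [  0.6 -44.2]
carton diff [274.2 240.2] [25.7 26.9] box mm [-3.7 41.1]
pred top [[258.5, 234.0], [270.5, 228.1], [280.1, 248.0], [268.1, 253.9]]
spare 11
dark 11
round 10
yellow 18
turq 23
tjar 10
side: carton top centre / cap [[108, 136, 167], [217, 225, 236]] [[238.0, 209.0], [251.0, 212.0]]
blue side ((247.53271484375, 230.60403442382812), (24.8629207611084, 31.184654235839844), 27.552810668945312)
[0.42190635 0.24393879 0.21097719] 29.9667
```

Run:
```python
from h import *
b=np.array([.5396,-.0156]);a=np.radians(25.1);X=np.array([np.cos(a),np.sin(a)]);Y=np.array([-X[1],X[0]])
t=cap('top');H=cv2.cvtColor(t['pixels'],cv2.COLOR_BGR2HSV)
def prof(n,pts):
    P=proj(t,[[*p,.091] for p in pts]).astype(np.float32)
    print(n,cv2.remap(H,P[:,0].reshape(1,-1),P[:,1].reshape(1,-1),cv2.INTER_LINEAR)[0].tolist())
xs=np.arange(-.044,.045,.004);prof('X@53 from -44 step4',[b+x*X+.047*Y for x in xs])
ys=np.arange(.024,.09,.003);prof('Y from 24 step3',[b+.01*X+y*Y for y in ys])
```

```text
X@53 from -44 step4 [[15, 139, 128], [13, 140, 126], [15, 131, 137], [16, 124, 151], [16, 121, 116], [15, 132, 188], [15, 133, 207], [15, 135, 202], [15, 135, 205], [15, 134, 202], [15, 135, 204], [15, 133, 202], [15, 135, 207], [15, 134, 209], [15, 135, 203], [15, 134, 201], [15, 133, 195], [15, 135, 207], [14, 136, 211], [16, 129, 160], [16, 127, 222], [14, 145, 188], [14, 147, 187]]
Y from 24 step3 [[126, 179, 122], [127, 156, 128], [126, 150, 133], [92, 129, 113], [18, 131, 112], [15, 135, 174], [15, 137, 214], [15, 137, 208], [15, 135, 205], [15, 135, 204], [14, 102, 161], [14, 111, 167], [15, 135, 199], [15, 134, 199], [15, 135, 204], [15, 135, 214], [16, 129, 215], [16, 127, 204], [16, 131, 216], [14, 143, 179], [14, 145, 173], [15, 144, 174]]
```

The carton top measures −26..+30 mm across the box, with its seam at y ≈ 55 mm at the upright height, so it stands flat inside. The bottle cap is at y = 11.5 mm, the jar is unmoved, and the bystanders are unchanged.

```bash
python3 -c "
from h import *
print(ticket.hand_in())"
```

```text
the job is handed in; nothing more can be done
None
```

The job is handed in: the bottle was stood up on the table, released, regrasped from above and lowered into the box, and the carton was set beside it. By the last camera measurements both stand upright next to the unmoved jar. I viewed 11 pictures, one over the limit of 10.

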